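# Charge the hand pump until its pin is fully out, then shut it off

### The job

Of the two hand pumps on the bench, charge the one whose indicator pin is still in: press its plunger down with the fingertips and let it come back up, again and again, until the pin stands fully out. Only then push its shut-off slide all the way across to the left (as seen from the robot) and let go. Do not press or shift anything on the other pump, which is already charged and shut off, do not touch the indicator pins, and leave the small parts lying around where they are; nothing is to be gripped or lifted.

Things in the scene. Friction and masses are not known exactly. Their poses are not given: they have to be found in the camera images.
- pump: the hand pump to charge, left or right: grey block 56 x 165 mm, 52 mm high, on a foot plate 78 x 180 mm, screwed to the bench. Origin: centre of the underside, z up. End-on to the robot, turned up to 15 degrees: +y (its length) points towards the robot, +x to the robot's left. On top along y: plunger at +56 mm (nearest), indicator pin at 0, shut-off slide at -56 mm (farthest)
- pump_plunger_top (a point): centre of the top face of the plunger's black mushroom head (36 mm across, 94 mm above the bench when up, top flat over 26 mm); moves down with it
- pump_plunger (a joint): plunger position: 0 up, 0.016 m fully down. A spring (3 N at the top, 8 N fully down, about 3 N more while it drives the pin) brings it back up by itself. Each full stroke drives a ratchet inside that lifts the pin about 4 mm (2 to 6); the pin stays where it is as the plunger returns. The plunger must come back up most of the way before it drives again; short strokes do little
- pump_pin (a joint): how far the indicator pin is out: starts at 0 to 0.007 m, fully out at 0.030 m; it then rises no further and more strokes do no harm. Only the plunger moves it; the ratchet holds it
- pump_pin_top (a point): centre of the top of the indicator pin, an upright bare steel pin 12 mm across in a steel collar 22 mm across and 6 mm high; its top is 62 mm above the bench when in, 92 mm when fully out
- pump_slide_knob (a point): middle of the black knob (16 mm across) on the shut-off slide, 70 mm above the bench; the knob's top is 80 mm and the guide plate under it (50 mm along x) 55 mm above the bench, so fingertips beside the knob have 55 to 80 mm of height to work in
- pump_slide (a joint): shut-off slide: 0 open (knob 12 mm to the right of the block's middle line), 0.024 m shut (12 mm to the left of it), along the pump's +x axis; needs about 2 N and stays where it is left; it has a stop at both ends
- other: the other hand pump, of the same make and size, to be left alone; same frame and layout as the first, likewise screwed down
- other_plunger (a joint): its plunger, 0 up (as found), 0.016 m fully down
- other_pin (a joint): its indicator pin, fully out at 0.030 m as found
- other_pin_top (a point): centre of the top of its indicator pin, 92 mm above the bench as found
- other_slide (a joint): its shut-off slide, shut at 0.024 m as found
- nut: bystander: loose steel hexagon nut, 30 x 35 x 16 mm, lying between the pump and the robot; origin at the centre of its underside
- block: bystander: loose ground steel block, 20 x 30 x 12 mm, lying between the other pump and the robot; origin at the centre of its underside
- bolt: bystander: loose steel bolt standing on its head, 19 x 19 x 42 mm, between the other pump and the robot; origin at the centre of its underside

How it is judged:
By the outcome, as a careful person would: the job done as asked, in the order asked, and still so for the second after the job is handed in, with the robot touching nothing.
It also fails if it takes over 59 s, if anything falls off the work surface, if the arm or the gripper's body presses on something with over 40 N, if the wrist force passes 120 N, or if a joint passes its speed limit or range.

### The arm

A 6-joint arm with a two-finger parallel gripper is mounted at the origin on a cart in front of the work surface, level with it; the furniture and walls round the work are solid. World frame = base frame: x ahead of the robot, y to its left, z up, the work surface at z = 0. Lengths are in m, angles in rad, forces in N, time in s.
With the tool pointing down it reaches from about 0.35 to 0.775 m from the base axis. Payload 5.5 kg.
Tool frame: the origin (TCP) lies midway between the tips of the shut fingers; the grasp point (between the pads) lies grip_point_offset behind it (grip_point_offset is the distance from the TCP to the grasp point, in m); z points along the fingers, y is the direction in which the jaws open and shut (so a half turn about z gives the same grasp; the last joint's range is limited). The gripper opens to 85 mm and grips with 20 to 120 N. Pads are 22 mm wide; open, the fingers measure 114 mm over their backs; the gripper's body (76 mm by 85 mm) begins 54 mm behind the grasp point. The pads swing forward as they close: fully open they stand 13 mm farther back than shut.
Start: joints at [1.093, 0.313, 0.046, 1.304, 0, 1.431], TCP at [0.191, 0.543, 0.231] pointing down, gripper open.
Joint ranges: [-2.76, 2.76], [-0.86, 1.69], [-1.03, 1.26], [-2.2, 2.34], [-1.47, 1.5], [-3.14, 3.14]. Speed limits (rad/s): [2.57, 2.57, 3.14, 3.14, 3.14, 3.14].

### API

Orientations are given as a unit quaternion [w, x, y, z].
In Python, from workcell import * gives the robot as it stands.
- The arm moves only by the tool send_rows, never from a script. Its argument "series" is one flat list of numbers, 7 for each row, row after row: the shift along the tool's x, y, z in cm, then the turn, a rotation vector about the tool's x, y, z in degrees, then the opening, from 0 (shut) to 1 (fully open). A call has 1 to 10 rows; each row is the pose to reach, as a shift and turn from the pose commanded when the call began, along the tool's axes at that moment; what a row does not reach only later rows make up. A row lasts 1/12 s, in which the tool goes at most 41.7 mm and 7.16 degrees, less where a joint would pass 70% of its speed; a pose out of reach is approached as far as the arm can. A call with a gripper value outside its range is refused whole. The fingers move at their own pace and stop on an object; "newtons" is the grip in N (left out, the last holds). Time passes only in rows, so rows that repeat a pose let the fingers close. It gives the time, the measured TCP pose, the force and the opening at its end, in the units of the state.
- get_state(): the state, without advancing time (a new reading comes with each control period).
- read_camera(name): name is "side" or "top"; returns the picture (480x640x3 uint8, blue, green, red); there is no depth.
- camera_info(name): a dict with "K" (3x3 intrinsics, pixels), "xyz" and "attitude" of the camera in the world. Camera axes: x right, y down, z forward; pixel columns grow to the right and rows downward; lengths in m; the calibration is good to about 2 mm. A picture is of the moment at which its call begins. camera_info takes no time and is no camera call.
- hand_in(): hands the job in, once; it reports no verdict.
Trained networks look in the newest picture that a camera, given by its name, has taken for a name from the list of things; names that differ only in an ending like _2 or _b are one class to them, and where a whole thing is asked for, a point or a joint stands for the part that bears it (a point fixed in the world has none). Each returns a list of dicts, best first, with "p" (0 to 1); they miss things now and then, are a little off and sometimes report something else, mostly with a low value. They report only what shows in the picture. A call takes as long as a camera call.
- silhouettes(camera, label): "pixels" (480x640 bool, what is visible of it) and "box" ([left, top, width, height] in pixels, round what is visible of it).
The state is a dict: "clock": time; "joint_pos": joint angles; "qvel": joint speeds; "tau": joint torques, N m; "tcp_pos": TCP position; "orientation": TCP orientation; "wrist_force": force on the tool from outside, world axes, zero at the start; "ft_torque": the same for the moment, N m; "finger_gap": finger opening in m.
Only numpy, scipy, OpenCV 4.12 (cv2) and the standard library are available. Lean on these libraries where they do the work, as an engineer would, in place of code of your own. Each camera call takes 0.05 s, during which the arm holds its last target. There are 200 camera calls.

## Working session

There is one attempt and no reset: what is moved stays moved. The work goes in short steps, Python scripts to look and compute and a tool call to move; the robot and the scene stay as the last step left them, time stands still between calls to the robot, and variables do not carry over. Pictures are saved under pics/ and viewed, about 8 in all and at most 12, crops included, and the job is handed in when it is done.

Besides the shell and the picture viewer there is one more tool, called after ">>>" as a command line: name --argument value ..., lists and objects as JSON in quotes. send_rows: Moves the arm, as the interface text tells. Its arguments: {"type":"object","properties":{"series":{"type":"array"},"newtons":{"type":"number"}},"required":["series"]}

```bash
mkdir -p pics; ls
python3 - <<'E'
from workcell import *
import cv2,numpy as np
np.set_printoptions(precision=4,suppress=True)
s=get_state(); print({k:np.round(v,3) for k,v in s.items()})
for n in("side","top"):
    im=read_camera(n); cv2.imwrite(f"pics/{n}0.png",im)
    print(n,camera_info(n))
    for l in("pump","other","pump_plunger_top","pump_pin_top","pump_slide_knob","nut","block","bolt","other_pin_top"):
        print(l,[(round(d["p"],2),d["box"]) for d in silhouettes(n,l)][:3])
E
```

```text
pics
{'clock': np.float64(0.0), 'joint_pos': array([1.093, 0.314, 0.045, 1.304, 0.   , 1.431]), 'qvel': array([ 0.   , -0.001,  0.   , -0.   , -0.001, -0.   ]), 'tau': array([ -0.001, -48.062,  29.854,   0.019,  -0.   ,   0.   ]), 'tcp_pos': array([0.19 , 0.542, 0.23 ]), 'orientation': array([-0.   ,  0.168,  0.986, -0.001]), 'wrist_force': array([0.731, 1.085, 0.209]), 'ft_torque': array([ 0.038, -0.017, -0.005]), 'finger_gap': np.float64(0.086)}
side {'K': array([[501.1175,   0.    , 319.8253],
       [  0.    , 501.1175, 241.9296],
       [  0.    ,   0.    ,   1.    ]]), 'xyz': array([0.5613, 0.7896, 0.6351]), 'attitude': array([-0.0189,  0.0426,  0.8998, -0.4338])}
pump [(0.56, [234.1, 206.6, 97.6, 58.4])]
other [(0.86, [266.1, 260.2, 112.4, 62.9]), (0.53, [283.0, 219.1, 8.1, 12.1])]
pump_plunger_top [(0.77, [305.5, 205.1, 15.9, 20.5]), (0.39, [387.9, 307.1, 12.5, 19.3])]
pump_pin_top [(0.75, [282.8, 272.8, 10.9, 17.2]), (0.62, [285.4, 221.9, 4.2, 4.9])]
pump_slide_knob []
nut [(0.52, [343.2, 234.2, 16.3, 15.8])]
block [(0.53, [385.1, 288.7, 21.7, 14.4]), (0.34, [390.8, 305.7, 10.3, 22.2]), (0.31, [266.5, 261.8, 109.5, 64.1])]
bolt [(0.59, [391.1, 306.1, 11.9, 20.1])]
other_pin_top [(0.42, [319.6, 265.3, 10.1, 18.2])]
top {'K': array([[474.2162,   0.    , 321.0329],
       [  0.    , 474.2162, 240.2054],
       [  0.    ,   0.    ,   1.    ]]), 'xyz': array([0.3855, 0.1265, 0.946 ]), 'attitude': array([-0.0497,  0.7111, -0.6987,  0.0612])}
pump [(0.63, [347.7, 179.4, 43.5, 98.7])]
other [(0.97, [263.2, 205.1, 54.5, 99.1])]
pump_plunger_top [(0.74, [362.4, 242.8, 24.1, 20.3])]
pump_pin_top []
pump_slide_knob [(0.59, [363.7, 285.2, 13.4, 19.7]), (0.44, [381.3, 191.2, 6.9, 11.9])]
nut [(0.48, [359.7, 287.4, 17.4, 13.6])]
block [(0.7, [282.4, 316.1, 14.1, 14.0])]
bolt []
other_pin_top [(0.5, [283.7, 249.5, 9.2, 8.1])]
```

Run:
```python
import cv2,numpy as np
s=cv2.imread("pics/side0.png");t=cv2.imread("pics/top0.png")
a=cv2.resize(t[170:340,240:410],(600,600),interpolation=cv2.INTER_CUBIC)
cv2.imwrite("pics/topc.png",a)
cv2.imwrite("pics/sidec.png",cv2.resize(s[190:340,220:420],(800,600),interpolation=cv2.INTER_CUBIC))
```

```text
(no output)
```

View pics/topc.png

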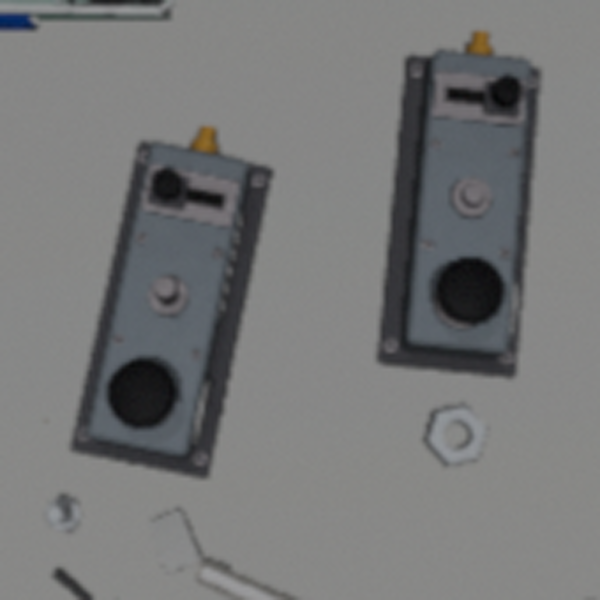

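View pics/sidec.png

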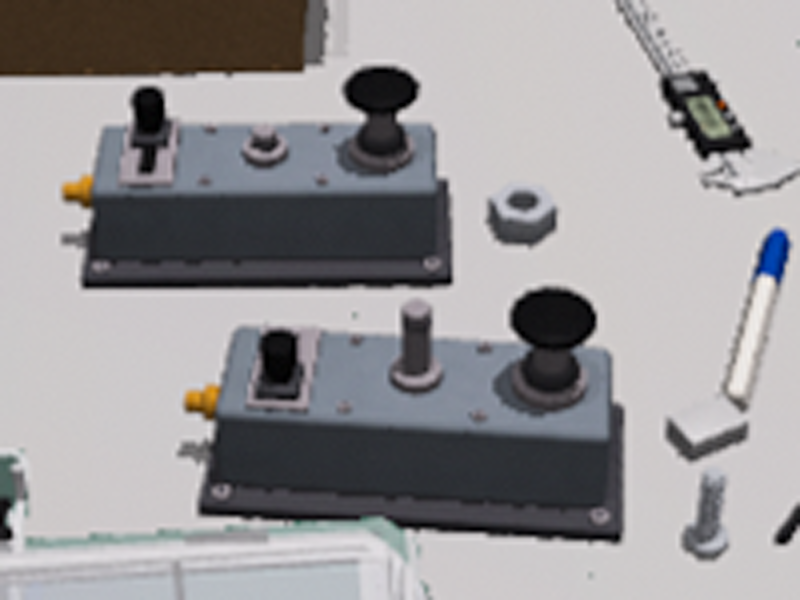

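```bash
cat > h.py <<'E'
from workcell import *
import cv2,numpy as np
from scipy.spatial.transform import Rotation as R
from scipy.optimize import least_squares
np.set_printoptions(precision=4,suppress=True)
def proj(n,P):
    c=camera_info(n);q=c["attitude"];r=R.from_quat([*q[1:],q[0]])
    p=r.inv().apply(np.atleast_2d(P)-c["xyz"])@c["K"].T
    return p[:,:2]/p[:,2:]
def world(pose,L):
    L=np.atleast_2d(L);x,y,a=pose;c,s=np.cos(a),np.sin(a)
    return np.c_[x+c*L[:,0]-s*L[:,1],y+s*L[:,0]+c*L[:,1],L[:,2]]
E
cat > fit.py <<'E'
from h import *
C=[[.039,-.09,.006],[-.039,-.09,.006],[-.039,.09,.006],[.039,.09,.006]]
def cr(a,n): a=np.array(a,float); return a/3.53+[240,170] if n=="top" else a/4+[220,190]
D={"pump":{"top":([[0,.056,.094],[0,0,.0585],[-.012,-.056,.08]]+C,[[470,291],[471,198],[506,92],[412,57],[540,72],[515,376],[378,362]]),
 "side":([[0,.056,.094],[-.012,-.056,.08],[.039,-.09,.0],[.039,.09,.0]],[[381,90],[149,95],[83,286],[452,286]])},
"other":{"top":([[0,.056,.094],[0,0,.092],[.012,-.056,.08]]+C,[[143,392],[163,287],[168,182],[140,142],[272,168],[208,477],[73,450]]),
 "side":([[0,.056,.094],[0,0,.092],[.012,-.056,.08],[.039,-.09,.0],[.039,.09,.0]],[[553,318],[416,306],[279,338],[200,514],[621,541]])}}
for k,d in D.items():
  for cams in (["top"],["side"],["top","side"]):
    f=lambda p:np.concatenate([(proj(n,world(p,d[n][0]))-cr(d[n][1],n)) for n in cams]).ravel()
    r=least_squares(f,[.45,0,1.57],loss="soft_l1")
    print(k,cams,r.x[:2],np.degrees(r.x[2])-90)
  print(f(r.x).reshape(-1,2).round(1).tolist())
  print(world(r.x,[[0,.056,.094],[0,0,.062],[-.012,-.056,.07],[.012,-.056,.07]]))
E
python3 fit.py
```

```text
pump ['top'] [0.5554 0.0132] -5.238330189884408
pump ['side'] [0.5548 0.013 ] -5.745485005868986
pump ['top', 'side'] [0.5552 0.0132] -5.321116366517288
[[0.2, 0.2], [0.2, 0.1], [0.8, -0.4], [-1.2, -0.3], [0.4, -0.3], [-0.2, 0.9], [-0.4, 0.6], [0.1, -1.7], [-0.3, -0.4], [-0.5, 0.9], [0.1, 0.7]]
[[ 0.4994  0.0184  0.094 ]
 [ 0.5552  0.0132  0.062 ]
 [ 0.6098 -0.004   0.07  ]
 [ 0.612   0.0199  0.07  ]]
other ['top'] [0.4995 0.1753] -10.417092548689212
other ['side'] [0.4983 0.175 ] -10.857342087695613
other ['top', 'side'] [0.499  0.1752] -10.489867444840485
[[-0.2, 0.6], [0.8, 0.2], [-0.3, 0.2], [-0.0, -0.1], [0.3, 0.1], [0.2, 0.6], [-0.4, 0.3], [-0.2, -2.0], [-0.2, -0.1], [-0.5, 0.3], [-0.8, 0.5], [-0.1, 0.7]]
[[0.4439 0.1854 0.094 ]
 [0.499  0.1752 0.062 ]
 [0.5518 0.1532 0.07  ]
 [0.5562 0.1768 0.07  ]]
```

```bash
cat >> h.py <<'E'
PUMP=(.5553,.0132,np.radians(90-5.4))
def plan(local=None,xyz=None,yaw=PUMP[2]):
    "shift (cm) and turn (deg) in tool axes to a point in the pump frame, tool y along pump x"
    s=get_state();q=s["orientation"];r=R.from_quat([*q[1:],q[0]])
    t=world(PUMP,local)[0] if xyz is None else np.array(xyz)
    y=[np.cos(yaw),np.sin(yaw),0];z=[0,0,-1.];g=R.from_matrix(np.c_[np.cross(y,z),y,z])
    print("clock",s["clock"],"tcp",s["tcp_pos"],"F",s["wrist_force"],"gap",s["finger_gap"])
    print("tip in pump frame mm",1e3*(R.from_euler("z",-PUMP[2]).apply(s["tcp_pos"]-[PUMP[0],PUMP[1],0])))
    print("shift cm",(r.inv().apply(t-s["tcp_pos"])*100).round(2),"turn deg",np.degrees((r.inv()*g).as_rotvec()).round(2))
E
python3 -c "
from h import *
plan([0,.056,.15])"
```

```text
clock 1.0 tcp [0.1906 0.5425 0.2313] F [ 0.632  -0.2122 -0.3057] gap 0.08533236678890059
tip in pump frame mm [492.6378 412.9431 231.3481]
shift cm [-46.52 -39.21   8.13] turn deg [  0.     0.   -13.95]
```

>>> send_rows --series '[-1.5,-1.2,0,0,0,-1,0,-4,-3.3,0,0,0,-3,0,-7,-5.9,0,0,0,-5,0,-10,-8.4,0,0,0,-7,0,-13,-11,0,0,0,-9,0,-16,-13.5,0,0,0,-11,0,-19,-16,0,0,0,-13,0,-22,-18.5,0,0,0,-13.95,0,-25,-21,0,0,0,-13.95,0,-27,-22.7,0,0,0,-13.95,0]' --newtons 40

```text
clock: 1.83
tcp_pos: [0.3713, 0.2364, 0.2316]
orientation: [0.001, 0.048, 0.999, -0.0]
wrist_force: [0.1, 0.7, 0.1]
finger_gap: -0.0001
```

```bash
python3 -c "
from h import *
plan([0,.056,.15])"
```

```text
clock 1.8333 tcp [0.3713 0.2364 0.2316] F [0.0574 0.7257 0.0989] gap -0.000133212357403785
tip in pump frame mm [204.8721 204.1616 231.5802]
shift cm [-14.84 -20.46   8.18] turn deg [-0.01  0.07 -0.1 ]
```

>>> send_rows --series '[-1.5,-2,0,0,0,0,0,-3.5,-4.8,0,0,0,0,0,-5.7,-7.9,0,0,0,0,0,-8,-11,1,0,0,0,0,-10.3,-14.2,2,0,0,0,0,-12.5,-17.3,4,0,0,0,0,-14,-19.5,6,0,0,0,0,-14.84,-20.46,8,0,0,0,0,-14.84,-20.46,8.2,0,0,0,0,-14.84,-20.46,8.2,0,0,0,0]'

```text
clock: 2.67
tcp_pos: [0.4975, 0.0208, 0.148]
orientation: [-0.002, 0.048, 0.999, 0.0]
wrist_force: [-0.8, 0.6, -0.2]
finger_gap: -0.0004
```

Run:
```python
from h import *
plan([0,.056,.1])
t=read_camera("top");s=read_camera("side")
a=cv2.resize(t[170:290,320:420],(500,600),interpolation=cv2.INTER_CUBIC)
b=cv2.resize(s[150:300,220:295],(300,600),interpolation=cv2.INTER_CUBIC)
b=cv2.resize(s[150:290,220:420],(800,560),interpolation=cv2.INTER_CUBIC)
cv2.imwrite("pics/s1.png",b)
```

```text
clock 2.6667 tcp [0.4975 0.0208 0.148 ] F [-0.8478  0.569  -0.2336] gap -0.00040080405968587147
tip in pump frame mm [  2.1147  58.3021 148.0178]
shift cm [-0.25 -0.21  4.8 ] turn deg [ 0.02 -0.2  -0.11]
```

View pics/s1.png

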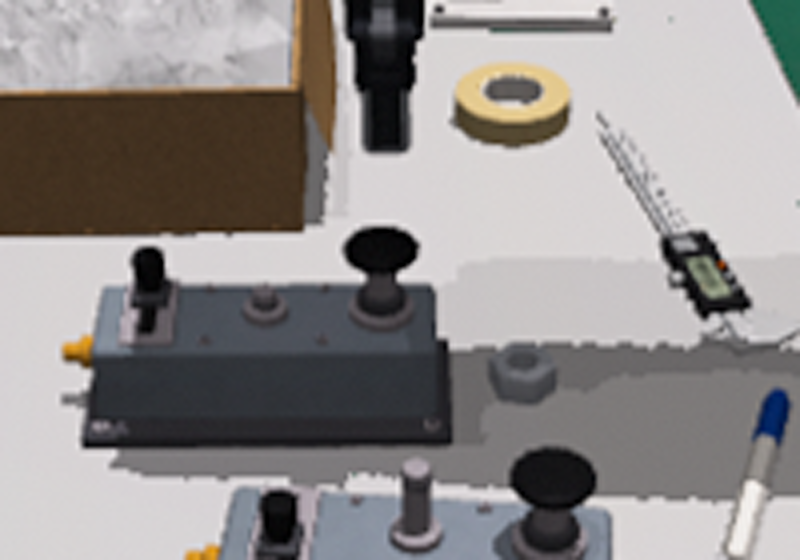

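>>> send_rows --series '[-0.2,-0.2,1.5,0,0,0,0,-0.2,-0.2,3.5,0,0,0,0,-0.2,-0.2,4.8,0,0,0,0,-0.2,-0.2,5.6,0,0,0,0,-0.2,-0.2,6.2,0,0,0,0,-0.2,-0.2,6.7,0,0,0,0,-0.2,-0.2,7,0,0,0,0,-0.2,-0.2,7,0,0,0,0]'

```text
clock: 3.43
tcp_pos: [0.5001, 0.0203, 0.0808]
orientation: [0.0, 0.046, 0.999, 0.0]
wrist_force: [-3.9, 2.3, 7.7]
finger_gap: -0.0001
```

Run:
```python
from h import *
plan([0,.056,.1])
s=camera_info("side")
q=s["attitude"];r=R.from_quat([*q[1:],q[0]])
for u in ([296,208],[220,208.5]):
    d=r.apply(np.linalg.inv(s["K"])@[*u,1]); print("box base",s["xyz"]-d*s["xyz"][2]/d[2])
```

```text
clock 3.4333 tcp [0.5001 0.0203 0.0808] F [-3.896   2.3263  7.7251] gap -0.00013023421218453143
tip in pump frame mm [ 1.8302 55.6442 80.8051]
shift cm [ 0.03 -0.18 -1.92] turn deg [0.05 0.03 0.09]
box base [ 0.5305 -0.1305  0.    ]
box base [ 0.6988 -0.145   0.    ]
```

>>> send_rows --series '[0,-0.2,0.5,0,0,0,0,0,-0.2,0.6,0,0,0,0,0,-0.2,-0.8,0,0,0,0,0,-0.2,-1.9,0,0,0,0,0,-0.2,-1.9,0,0,0,0,0,-0.2,-0.8,0,0,0,0,0,-0.2,0.4,0,0,0,0,0,-0.2,0.6,0,0,0,0,0,-0.2,0.6,0,0,0,0,0,-0.2,0.6,0,0,0,0]'

```text
clock: 4.27
tcp_pos: [0.5034, 0.0174, 0.0778]
orientation: [0.004, 0.047, 0.999, -0.0]
wrist_force: [-4.5, 0.7, 27.3]
finger_gap: 0.0003
```

>>> send_rows --series '[0.2,0,-1.4,0,0,0,0,0.2,0,-2.5,0,0,0,0,0.2,0,-2.5,0,0,0,0,0.2,0,-1.4,0,0,0,0,0.2,0,-0.3,0,0,0,0,0.2,0,-0.1,0,0,0,0,0.2,0,-0.1,0,0,0,0,0.2,0,-1.4,0,0,0,0,0.2,0,-2.5,0,0,0,0,0.2,0,-2.5,0,0,0,0]'

```text
clock: 5.1
tcp_pos: [0.4996, 0.0174, 0.0998]
orientation: [0.002, 0.047, 0.999, -0.0]
wrist_force: [1.4, -0.2, -0.3]
finger_gap: 0.0
```

```bash
cat > pin.py <<'E'
from h import *
import sys
plan([0,.056,.098])
for z in (.062,.067,.072,.077,.082,.087,.092): print(z,proj("side",world(PUMP,[[0,0,z]]))[0].round(1),end=" ")
s=read_camera("side")
cv2.imwrite(f"pics/pin{sys.argv[1]}.png",cv2.resize(s[195:255,230:340],(660,360),interpolation=cv2.INTER_CUBIC))
print([(round(d["p"],2),np.round(d["box"],1)) for d in silhouettes("side","pump_pin_top")])
E
python3 pin.py 1
```

```text
clock 5.1 tcp [0.4996 0.0174 0.0998] F [ 1.3991 -0.2324 -0.269 ] gap 1.543080085581912e-05
tip in pump frame mm [-1.0685 55.8444 99.8141]
shift cm [0.02 0.11 0.18] turn deg [0.   0.2  0.03]
0.062 [286.2 224.6] 0.067 [286.1 222.5] 0.072 [286.  220.3] 0.077 [285.9 218.2] 0.082 [285.8 216.1] 0.087 [285.6 213.9] 0.092 [285.5 211.7] [(0.47, array([252.2, 208.3,   9.2,  17.9]))]
```

View pics/pin1.png

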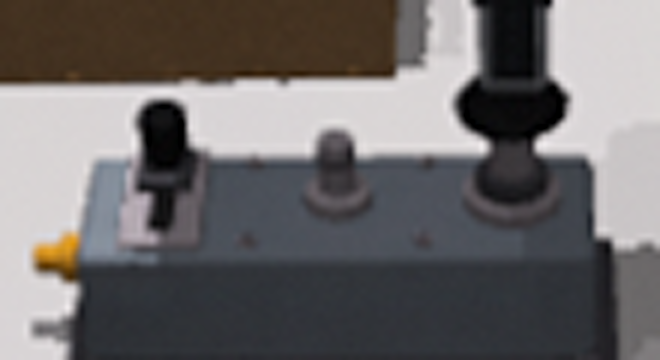

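>>> send_rows --series '[0,0.1,1.2,0,0,0,0,0,0.1,2.3,0,0,0,0,0,0.1,2.4,0,0,0,0,0,0.1,1.2,0,0,0,0,0,0.1,0,0,0,0,0,0,0.1,1.2,0,0,0,0,0,0.1,2.3,0,0,0,0,0,0.1,2.4,0,0,0,0,0,0.1,1.2,0,0,0,0,0,0.1,0,0,0,0,0]'

```text
clock: 6.03
tcp_pos: [0.4981, 0.0184, 0.0979]
orientation: [-0.0, 0.047, 0.999, 0.0]
wrist_force: [0.8, 0.5, 0.1]
finger_gap: -0.0002
```

>>> send_rows --series '[0,0,0,0,0,0,0,0,0,1.2,0,0,0,0,0,0,2.3,0,0,0,0,0,0,2.4,0,0,0,0,0,0,2.4,0,0,0,0]'

```text
clock: 6.45
tcp_pos: [0.5002, 0.0181, 0.0777]
orientation: [0.003, 0.047, 0.999, -0.0]
wrist_force: [-8.2, 1.2, 35.5]
finger_gap: -0.0
```

>>> send_rows --series '[0,0,-1.2,0,0,0,0,0,0,-2.4,0,0,0,0,0,0,-2.4,0,0,0,0,0,0,-1.2,0,0,0,0,0,0,-0.1,0,0,0,0,0,0,0,0,0,0,0,0,0,0,0,0,0,0,0,0,-1.2,0,0,0,0,0,0,-2.4,0,0,0,0,0,0,-2.4,0,0,0,0]'

```text
clock: 7.28
tcp_pos: [0.499, 0.0182, 0.0987]
orientation: [0.001, 0.047, 0.999, -0.0]
wrist_force: [1.0, 0.2, -0.0]
finger_gap: -0.0
```

```bash
python3 pin.py 2
```

```text
clock 7.2833 tcp [0.499  0.0182 0.0987] F [ 0.9718  0.2209 -0.0263] gap -3.227314601155203e-05
tip in pump frame mm [-0.3214 56.4723 98.727 ]
shift cm [-0.05  0.03  0.07] turn deg [0.   0.11 0.  ]
0.062 [286.2 224.6] 0.067 [286.1 222.5] 0.072 [286.  220.3] 0.077 [285.9 218.2] 0.082 [285.8 216.1] 0.087 [285.6 213.9] 0.092 [285.5 211.7] []
```

View pics/pin2.png

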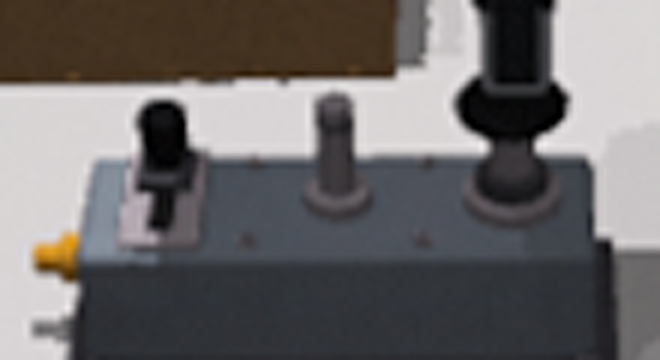

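>>> send_rows --series '[0,0,1.2,0,0,0,0,0,0,2.2,0,0,0,0,0,0,2.3,0,0,0,0,0,0,1.2,0,0,0,0,0,0,0,0,0,0,0,0,0,0,0,0,0,0,0,0,1.2,0,0,0,0,0,0,2.2,0,0,0,0,0,0,2.3,0,0,0,0,0,0,0,0,0,0,0]'

```text
clock: 8.22
tcp_pos: [0.4965, 0.0184, 0.0956]
orientation: [-0.002, 0.047, 0.999, 0.0]
wrist_force: [-0.7, -0.2, -0.4]
finger_gap: -0.0001
```

>>> send_rows --series '[0,0,0,0,0,0,0,0,0,1.2,0,0,0,0,0,0,2.2,0,0,0,0,0,0,2.3,0,0,0,0,0,0,1.2,0,0,0,0,0,0,0,0,0,0,0,0,0,0,0,0,0,0,0,0,1.2,0,0,0,0,0,0,2.2,0,0,0,0,0,0,2.3,0,0,0,0]'

```text
clock: 9.05
tcp_pos: [0.4996, 0.0181, 0.0777]
orientation: [0.002, 0.047, 0.999, -0.0]
wrist_force: [-9.2, 1.3, 41.1]
finger_gap: 0.0
```

>>> send_rows --series '[0,0,-1.2,0,0,0,0,0,0,-2.4,0,0,0,0,0,0,-2.4,0,0,0,0,0,0,-1.2,0,0,0,0,0,0,-0.1,0,0,0,0,0,0,0,0,0,0,0,0,0,-1.2,0,0,0,0,0,0,-3,0,0,0,0,0,0,-6,0,0,0,0,0,0,-8,0,0,0,0]'

```text
clock: 9.88
tcp_pos: [0.4972, 0.0184, 0.1543]
orientation: [-0.002, 0.047, 0.999, 0.0]
wrist_force: [1.3, -0.4, 0.7]
finger_gap: 0.0001
```

```bash
sed -i 's/plan(\[0,.056,.098\])/plan([-.055,-.056,.155])/' pin.py; python3 pin.py 3
python3 - <<'E'
import cv2,numpy as np
a=cv2.imread("pics/pin2.png");b=cv2.imread("pics/pin3.png")
cv2.imwrite("pics/cmp.png",np.hstack([a[60:240,250:650],b[60:240,250:650]]))
E
```

```text
clock 9.8833 tcp [0.4972 0.0184 0.1543] F [ 1.2722 -0.3641  0.677 ] gap 9.264040671673525e-05
tip in pump frame mm [ -0.3211  58.3615 154.2848]
shift cm [-11.44  -5.47  -0.11] turn deg [ 0.01 -0.18 -0.  ]
0.062 [286.2 224.6] 0.067 [286.1 222.5] 0.072 [286.  220.3] 0.077 [285.9 218.2] 0.082 [285.8 216.1] 0.087 [285.6 213.9] 0.092 [285.5 211.7] [(0.47, array([283.9, 212.1,   4.5,  16.5]))]
```

View pics/cmp.png

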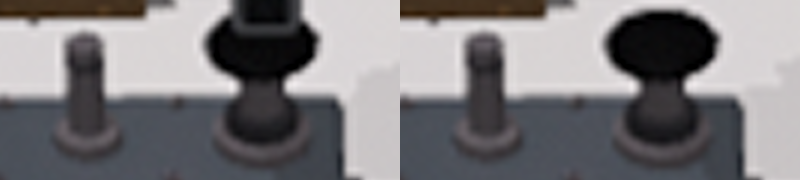

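>>> send_rows --series '[-1.5,-0.6,0,0,0,0,0,-4,-1.6,0,0,0,0,0,-6.5,-2.6,0,0,0,0,0,-9,-3.6,0,0,0,0,0,-10.8,-4.3,0,0,0,0,0,-11.4,-4.5,0,0,0,0,0,-11.4,-4.5,0,0,0,0,0,-11.4,-4.5,0,0,0,0,0]'

```text
clock: 10.65
tcp_pos: [0.6059, -0.0369, 0.1528]
orientation: [-0.002, 0.047, 0.999, 0.0]
wrist_force: [-0.8, 0.3, 0.3]
finger_gap: -0.0001
```

Run:
```python
from h import *
plan([-.045,-.056,.067])
t=read_camera("top");s=read_camera("side")
a=cv2.resize(t[120:270,300:450],(400,400),interpolation=cv2.INTER_CUBIC)
b=cv2.resize(s[140:260,220:340],(400,400),interpolation=cv2.INTER_CUBIC)
cv2.imwrite("pics/sl1.png",np.hstack([a,b]))
```

```text
clock 10.65 tcp [ 0.6059 -0.0369  0.1528] F [-0.7803  0.3261  0.35  ] gap -5.134760316852518e-05
tip in pump frame mm [-45.136  -55.0744 152.7607]
shift cm [-0.13  0.01  8.58] turn deg [ 0.04 -0.26 -0.02]
```

View pics/sl1.png

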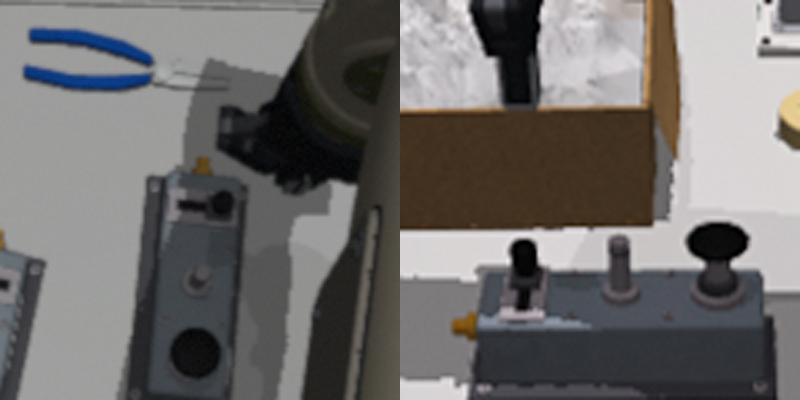

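Run:
```python
from h import *
print(proj("side",[[.6059,-.0369,.1528],[.6059,-.0369,.067]]))
s=camera_info("side");q=s["attitude"];r=R.from_quat([*q[1:],q[0]])
d=r.apply(np.linalg.inv(s["K"])@[250,172,1]); k=(-.138-s["xyz"][1])/d[1]; print("box rim",s["xyz"]+d*k)
```

```text
[[256.0243 171.4264]
 [259.5805 209.0333]]
box rim [ 0.624  -0.138   0.0931]
```

>>> send_rows --series '[-0.1,0,1.5,0,0,0,0,-0.1,0,4,0,0,0,0,-0.1,0,6,0,0,0,0,-0.1,0,7.5,0,0,0,0,-0.1,0,8.4,0,0,0,0,-0.1,0,8.6,0,0,0,0,-0.1,0,8.6,0,0,0,0,-0.1,0,8.6,0,0,0,0]'

```text
clock: 11.42
tcp_pos: [0.609, -0.0373, 0.0704]
orientation: [0.001, 0.047, 0.999, -0.0]
wrist_force: [0.4, -0.4, -0.5]
finger_gap: -0.0
```

```bash
python3 -c "
from h import *
plan([-.0105,-.056,.067])"
```

```text
clock 11.4167 tcp [ 0.609  -0.0373  0.0704] F [ 0.4238 -0.4316 -0.5462] gap -6.5265555526240516e-06
tip in pump frame mm [-45.2399 -58.1784  70.3677]
shift cm [0.22 3.47 0.34] turn deg [-0.    0.08  0.01]
```

>>> send_rows --series '[0.2,0,0.2,0,0,0,0,0.2,0.5,0.2,0,0,0,0,0.2,0.9,0.2,0,0,0,0,0.2,1.2,0.2,0,0,0,0,0.2,1.5,0.2,0,0,0,0,0.2,1.8,0.2,0,0,0,0,0.2,2.1,0.2,0,0,0,0,0.2,2.4,0.2,0,0,0,0,0.2,2.7,0.2,0,0,0,0,0.2,2.9,0.2,0,0,0,0]'

```text
clock: 12.25
tcp_pos: [0.6095, -0.008, 0.0675]
orientation: [0.0, 0.047, 0.999, -0.0]
wrist_force: [-0.1, -2.1, 1.9]
finger_gap: 0.0002
```

```bash
python3 -c "
from h import *
plan([-.0105,-.056,.067])"
```

```text
clock 12.25 tcp [ 0.6095 -0.008   0.0675] F [-0.0592 -2.1001  1.9477] gap 0.00017886828872824774
tip in pump frame mm [-16.0582 -55.9207  67.4814]
shift cm [-0.01  0.56  0.05] turn deg [ 0.    0.02 -0.  ]
```

Pushing at about 2 N, as expected; go on to the stop.

>>> send_rows --series '[0,0.2,0,0,0,0,0,0,0.4,0,0,0,0,0,0,0.6,0,0,0,0,0,0,0.7,0,0,0,0,0,0,0.7,0,0,0,0,0]'

```text
clock: 12.67
tcp_pos: [0.61, -0.0011, 0.0674]
orientation: [0.0, 0.047, 0.999, 0.0]
wrist_force: [0.2, -1.5, 2.2]
finger_gap: 0.0002
```

>>> send_rows --series '[0,0.1,0,0,0,0,0,0,0.2,0,0,0,0,0,0,0.3,0,0,0,0,0,0,0.3,0,0,0,0,0]'

```text
clock: 13.0
tcp_pos: [0.6102, 0.0, 0.0674]
orientation: [-0.0, 0.048, 0.999, -0.002]
wrist_force: [-1.4, -7.5, 3.5]
finger_gap: -0.0001
```

>>> send_rows --series '[0,0.2,0,0,0,0,0,0,0.2,0,0,0,0,0]'

```text
clock: 13.17
tcp_pos: [0.6102, 0.0004, 0.0675]
orientation: [-0.0, 0.048, 0.999, -0.003]
wrist_force: [-2.5, -12.9, 3.4]
finger_gap: 0.0
```

>>> send_rows --series '[0,-0.6,0,0,0,0,0,0,-1.5,0,0,0,0,0,0,-2.5,0,0,0,0,0,0,-2.5,-1.5,0,0,0,0,0,-2.5,-4.5,0,0,0,0,0,-2.5,-7.5,0,0,0,0,0,-2.5,-10.5,0,0,0,0,0,-2.5,-12,0,0,0,0,0,-2.5,-12,0,0,0,0,0,-2.5,-12,0,0,0,0]'

```text
clock: 14.0
tcp_pos: [0.6086, -0.0216, 0.1878]
orientation: [0.001, 0.047, 0.999, 0.0]
wrist_force: [-0.4, 0.8, -0.4]
finger_gap: -0.0001
```

Run:
```python
from h import *
plan([-.045,-.056,.067])
t=read_camera("top");s=read_camera("side")
a=cv2.resize(t[170:340,240:400],(376,400),interpolation=cv2.INTER_CUBIC)
b=cv2.resize(s[190:340,220:380],(424,400),interpolation=cv2.INTER_CUBIC)
cv2.imwrite("pics/end.png",np.hstack([a,b]))
print("top exp knob top at 24,20mm, open",proj("top",world(PUMP,[[.012,-.056,.08],[.008,-.056,.08],[-.012,-.056,.08]])).round(1).tolist())
print("side",proj("side",world(PUMP,[[.012,-.056,.08],[.008,-.056,.08],[-.012,-.056,.08]])).round(1).tolist())
cv2.imwrite("pics/knob.png",np.hstack([cv2.resize(t[175:225,350:400],(400,400),interpolation=cv2.INTER_CUBIC),cv2.resize(s[200:250,235:285],(400,400),interpolation=cv2.INTER_CUBIC)]))
```

```text
clock 14.0 tcp [ 0.6086 -0.0216  0.1878] F [-0.3909  0.8435 -0.4063] gap -0.00010948096386936102
tip in pump frame mm [-29.6016 -56.2857 187.8439]
shift cm [ 0.05 -1.55 12.08] turn deg [ 0.03  0.11 -0.01]
top exp knob top at 24,20mm, open [[371.5, 194.2], [373.6, 194.4], [384.2, 195.6]]
side [[255.7, 220.7], [255.9, 219.5], [256.9, 213.3]]
```

View pics/end.png

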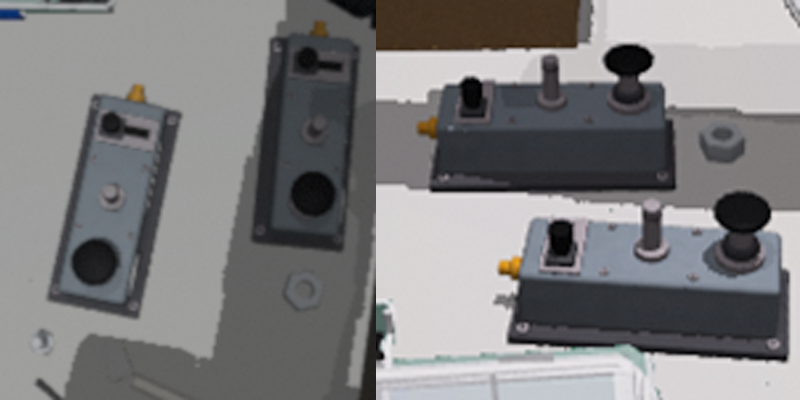

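View pics/knob.png

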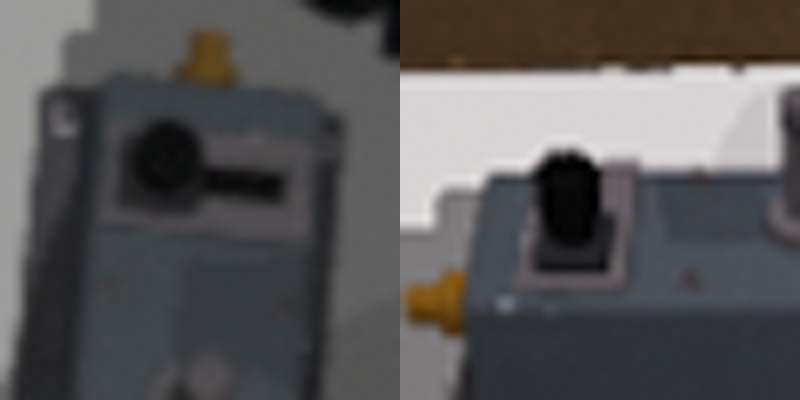

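```bash
python3 -c "
from workcell import *
print(hand_in())"
```

```text
the job is handed in; nothing more can be done
None
```

I charged the right-hand pump, whose pin was still in, then shut its slide and handed the job in at about 14 s on the robot's clock.

- **Pin:** I pressed the plunger about ten times with the shut fingertips. The pin top measured 91 mm against 92 mm for fully out. Four further strokes did not move it, so I took it as fully out.
- **Slide:** It moved at about 2 N, then stopped dead with about 13 N on the wrist sensor. The knob appears within 1 pixel of where it should be when shut. I backed the fingers off and raised them to 188 mm.
- **Everything else:** The last pictures show the other pump as found: plunger up, pin out, slide shut. The nut and bolt look unmoved. The steel block falls in the arm's shadow and is hard to see in the last pictures, but the arm never went near it.
- **Force:** The fingertips reached about 41 N at the plunger's bottom stop on one stroke. That is above the 40 N limit for the arm and gripper body, but this was the fingertips. The wrist force stayed well under 120 N.

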